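# Queue the casting flasks by size

### The arm

A 6-joint arm with a two-finger parallel gripper is mounted at the origin on the work surface. World frame = base frame: x ahead of the robot, y to its left, z up, the work surface at z = 0. Lengths are in mm, angles in rad, forces in N, time in s.
With the tool pointing down it reaches from about 275 to 750 mm from the base axis. Payload 10.2 kg.
Tool frame: the origin (TCP) lies midway between the tips of the shut fingers; the grasp point (between the pads) lies 19 mm behind it (manip.grip_depth is the distance from the TCP to the grasp point, in mm); z points along the fingers, y is the line along which they close (so a half turn about z gives the same grasp; the last joint's range is limited). The gripper opens to 85 mm and grips with 20 to 120 N. Pads are 22 mm wide; open, the fingers measure 114 mm over their backs; the gripper's body (76 mm by 85 mm) begins 54 mm behind the grasp point. The pads swing forward as they close: fully open they stand 13 mm farther back than shut.
Start: joints at [1.078, 0.313, 1.498, -0, 1.331, -0.223], TCP at [139.946, 506.01, 231.294] pointing down, gripper open.
Joint ranges: [-2.94, 2.94], [-0.97, 2.17], [0.19, 2.56], [-1.23, 4.37], [0.02, 3.11], [-2.88, 2.88]. Speed limits (rad/s): [2.39, 2.39, 3.01, 3.14, 3.14, 3.14].

### API

Orientations are given as a unit quaternion [w, x, y, z].
In Python, from station import manip, grab_frame, outline_of, readout gives the robot as it stands. Calls block until the motion is done:
- manip.reach(position, orientation): joint-space move of the TCP to a pose.
- manip.movel(position, feed=150, rot=None, guard=None): straight line of the TCP; rot=None keeps the orientation; feed is the mean speed in mm/s. With guard (N) it stops when the force on the tool has changed by that much, and returns True; else False.
- manip.movej(angles): joint-space move.
- manip.command_gripper(opening, effort=None): finger opening in mm; effort is the grip in N (None keeps the last); returns when the fingers have stopped.
- manip.pause(seconds).
- manip.inverse_kinematics(position, orientation): joint angles nearest the present ones, or None.
- grab_frame(name): name is "scene" or "top" or "wrist"; returns a dict with "color" (480x640x3 uint8, blue, green, red), "range_z" (480x640 float32, mm along the optical axis (not along the pixel's ray), 0 where there is no reading), "intrinsics" (3x3 intrinsics, pixels), "dist_coeffs" ([k1, k2, p1, p2, k3] as OpenCV has them; the pictures are not rectified), "rvec" (rotation vector, rad) and "tvec" (3), from world to camera coordinates, as OpenCV has them. Camera axes: x right, y down, z forward; pixel columns grow to the right and rows downward; lengths in mm; the calibration is good to about 2 mm. A picture is of the moment at which its call begins.
A pose or a line that the arm cannot do raises manip.MotionError and nothing moves.
- manip.hand_in(): hands the job in; it is judged then, once.
Trained networks look in a picture, given as the dict that the camera call returned (one of the last four; its "shot" number tells which), for a name from the list of things; names that differ only in an ending like _2 or _b are one class to them, and where a whole thing is asked for, a point or a joint stands for the part that bears it (a point fixed in the world has none). Each returns a list of dicts, best first, with "confidence" (0 to 1); they miss things now and then, are a little off and sometimes report something else, mostly with a low value. They report only what shows in the picture. A call takes as long as a camera call. They do not tell look-alikes from the thing itself.
- outline_of(picture, name): "mask" (480x640 bool, what is visible of it) and "box" ([left, top, width, height] in pixels, round what is visible of it).
Readings, each from a call of its own:
- readout.read_time(): time.
- readout.read_joint_positions(): joint angles.
- readout.read_joint_vel(): joint speeds.
- readout.read_joint_torque(): joint torques, N m.
- readout.read_ee_pos(): TCP position.
- readout.read_eef_rot(): TCP orientation.
- readout.read_force(): force on the tool from outside, world axes, zero at the start.
- readout.read_torque(): the same for the moment, N m.
- readout.read_grip_width(): finger opening in mm.
- readout.read_grip_force(): force on a finger pad.
Only numpy, scipy, OpenCV 4.12 (cv2) and the standard library are available. Lean on these libraries where they do the work, as an engineer would, in place of code of your own. Each camera call takes 0.05 s, during which the arm holds its last target. There are 200 camera calls.

### The job

Queue the four casting flasks for pouring: stand them in a row on the four pads of the board in order of size, the largest on the red pad and each next smaller one on the next pad along, so that the smallest ends on the blue pad. Each flask must stand upright and centred on its pad, and must be kept upright on the way as its plaster mould is fragile. Leave the soldering block with the ring and the torch where they are.

Things in the scene. Friction and masses are not known exactly. Their poses are not given: they have to be found in the camera images.
- flask_1: The largest of four casting flasks: an upright steel cylinder with rows of small white dots round its side, white top with a small black hole in the middle, 61 mm in diameter and 80 mm tall, solid, under 0.6 kg. Origin: centre of its underside; z up along its axis. It stands upright on the bench (height 0) at the start; only its size tells it from the other flasks.
- flask_2: The second largest of four casting flasks: an upright steel cylinder with rows of small white dots round its side, white top with a small black hole in the middle, 54 mm in diameter and 70 mm tall, solid, under 0.6 kg. Origin: centre of its underside; z up along its axis. It stands upright on the bench (height 0) at the start; only its size tells it from the other flasks.
- flask_3: The second smallest of four casting flasks: an upright steel cylinder with rows of small white dots round its side, white top with a small black hole in the middle, 47 mm in diameter and 60 mm tall, solid, under 0.6 kg. Origin: centre of its underside; z up along its axis. It stands upright on the bench (height 0) at the start; only its size tells it from the other flasks.
- flask_4: The smallest of four casting flasks: an upright steel cylinder with rows of small white dots round its side, white top with a small black hole in the middle, 40 mm in diameter and 50 mm tall, solid, under 0.6 kg. Origin: centre of its underside; z up along its axis. It stands upright on the bench (height 0) at the start; only its size tells it from the other flasks.
- pad_red: The red round flat pad, 72 mm across, 3 mm thick, fixed on a 12 mm thick dark grey steel board (350 x 110 mm) on the bench; the four pads lie in a straight row, 85 mm between centres. Origin: centre of its underside (its top is 3 mm above that, 15 mm above the bench); z up, y along the row. Always at one end of the row, either end.
- pad_mid_a: A white round flat pad, 72 mm across, 3 mm thick, fixed on a 12 mm thick dark grey steel board (350 x 110 mm) on the bench; the four pads lie in a straight row, 85 mm between centres. Origin: centre of its underside (its top is 3 mm above that, 15 mm above the bench); z up, y along the row. One of the two middle pads; either may be the one next to red.
- pad_mid_b: A white round flat pad, 72 mm across, 3 mm thick, fixed on a 12 mm thick dark grey steel board (350 x 110 mm) on the bench; the four pads lie in a straight row, 85 mm between centres. Origin: centre of its underside (its top is 3 mm above that, 15 mm above the bench); z up, y along the row. The other middle pad; either may be the one next to red.
- pad_blue: The blue round flat pad, 72 mm across, 3 mm thick, fixed on a 12 mm thick dark grey steel board (350 x 110 mm) on the bench; the four pads lie in a straight row, 85 mm between centres. Origin: centre of its underside (its top is 3 mm above that, 15 mm above the bench); z up, y along the row. Always at the end away from the red pad.
- ring_block: Bystander, leave alone: a pale soldering block, 70 x 50 x 25 mm, loose on the bench, with a brass signet ring standing on it (52 mm high in all). Origin: centre of the block's underside; x along its 70 mm side.
- torch: Bystander, leave alone: a small loose torch handpiece lying on the bench, about 200 mm long and 24 mm high, dark handle, steel head with a green and a red knob, thin bent copper nozzle. Origin: on the bench near the middle of the handle and head (the handle's butt 60 mm behind, the nozzle tip 138 mm ahead); x points along it to the nozzle.
There are look-alikes about, which are no part of the job. Leave any pink or turquoise look-alike of the flask_2 alone. Leave any pink look-alike of the flask_1 alone.

How it is judged (in metres and radians):
At the end, for the whole second after the job is handed in: Every flask stands released, at rest and upright (within about 4.5 degrees) on its own pad, its axis within 14 mm of the pad's centre: the largest on the red pad, the second largest on the white pad next to it, the second smallest on the other white pad, the smallest on the blue pad (horizontal distance between flask_1 and pad_red below 0.014 m and z of flask_1 in the frame of pad_red between 0 and 0.007 m and horizontal distance between flask_4 and pad_blue below 0.014 m and z of flask_4 in the frame of pad_blue between 0 and 0.007 m and ((horizontal distance between pad_red and pad_mid_a below 0.12 m and horizontal distance between flask_2 and pad_mid_a below 0.014 m and z of flask_2 in the frame of pad_mid_a between 0 and 0.007 m and horizontal distance between flask_3 and pad_mid_b below 0.014 m and z of flask_3 in the frame of pad_mid_b between 0 and 0.007 m) or (horizontal distance between pad_red and pad_mid_b below 0.12 m and horizontal distance between flask_2 and pad_mid_b below 0.014 m and z of flask_2 in the frame of pad_mid_b between 0 and 0.007 m and horizontal distance between flask_3 and pad_mid_a below 0.014 m and z of flask_3 in the frame of pad_mid_a between 0 and 0.007 m)) and angle between each of flask_1, flask_2, flask_3, flask_4's own z axis and vertical below 0.08 rad and linear speed of each of flask_1, flask_2, flask_3, flask_4 below 0.02 m/s and angular speed of each of flask_1, flask_2, flask_3, flask_4 below 0.2 rad/s); the robot touches nothing.
It fails at once if a flask is tipped or laid over (more than about 30 degrees from upright) (angle between any of flask_1, flask_2, flask_3, flask_4's own z axis and vertical above 0.52 rad).
It fails at once if the soldering block with the ring or the torch is shifted by more than 20 mm (distance of any of ring_block, torch from where it was at the start of the episode above 0.02 m).
It also fails if it takes over 102 s, if anything falls off the work surface, if the arm or the gripper's body presses on something with over 40 N, if the wrist force passes 120 N, or if a joint passes its speed limit or range.

## Working session

There is one attempt and no reset: what is moved stays moved. The work goes in short steps, each a Python script; the robot and the scene stay as the last script left them, time stands still between calls to the robot, and variables do not carry over. Pictures are saved under pics/ and viewed, at most 14 in all, crops included, and the job is handed in when it is done.

```bash
mkdir -p pics; ls
cat > h.py <<'E'
import numpy as np, cv2
from station import manip, grab_frame, outline_of, readout
def cloud(p):
    K,d=np.array(p["intrinsics"],float),np.array(p["dist_coeffs"],float)
    v,u=np.mgrid[0:480,0:640]
    n=cv2.undistortPoints(np.stack([u.ravel(),v.ravel()],1).astype(np.float64)[:,None],K,d).reshape(480,640,2)
    z=p["range_z"].astype(float)
    P=np.dstack([n*z[...,None],z])
    R=cv2.Rodrigues(np.array(p["rvec"],float))[0]
    W=(P-np.array(p["tvec"],float).ravel())@R
    W[z<=0]=np.nan
    return W
E
python3 - <<'E'
from h import *
for n in ["top","scene"]:
    p=grab_frame(n); cv2.imwrite(f"pics/{n}0.png",p["color"]); W=cloud(p)
    for name in ["flask_1","pad_red","pad_mid_a","pad_blue","ring_block","torch"]:
        for o in outline_of(p,name):
            m=o["mask"]; 
            w=W[m]; w=w[~np.isnan(w[:,0])]
            if len(w)<5: continue
            zt=np.percentile(w[:,2],95); t=w[w[:,2]>zt-6]
            c=(np.percentile(t[:,:2],2,0)+np.percentile(t[:,:2],98,0))/2
            print(n,name,round(o["confidence"],2),o["box"],"top",zt.round(),"c",c.round(),"ext",np.ptp(t[:,:2],axis=0).round(),p["color"][m].mean(0).round())
print(readout.read_time())
E
```

```text
pics
top flask_1 0.96 [237.5, 267.2, 22.8, 23.7] top 75.0 c [431. 101.] ext [52. 50.] [197. 202. 204.]
top flask_1 0.79 [403.7, 268.7, 24.6, 18.3] top 65.0 c [ 443. -288.] ext [44. 44.] [176. 181. 184.]
top flask_1 0.76 [318.0, 267.6, 21.0, 16.0] top 56.0 c [446. -85.] ext [37. 35.] [178. 184. 190.]
top flask_1 0.73 [265.2, 303.0, 23.1, 24.2] top 75.0 c [350.  38.] ext [52. 50.] [173. 143. 215.]
top flask_1 0.68 [212.0, 304.9, 24.6, 21.5] top 75.0 c [347. 156.] ext [51. 52.] [160. 166.  55.]
top flask_1 0.65 [112.2, 261.2, 37.9, 25.4] top 85.0 c [446. 368.] ext [58. 60.] [153. 128. 189.]
top pad_red 0.98 [246.9, 185.1, 27.9, 29.2] top 20.0 c [629.  79.] ext [71. 70.] [ 31.  41. 172.]
top pad_red 0.26 [174.4, 266.3, 28.6, 24.4] top 85.0 c [434. 243.] ext [58. 58.] [189. 194. 195.]
top pad_mid_a 0.83 [314.9, 181.4, 31.2, 34.4] top 20.0 c [628. -90.] ext [71. 70.] [229. 226. 223.]
top pad_mid_a 0.69 [282.9, 186.8, 29.2, 26.7] top 20.0 c [628.  -5.] ext [71. 70.] [226. 223. 221.]
top pad_blue 0.59 [351.4, 186.6, 31.2, 31.1] top 20.0 c [ 627. -175.] ext [69. 68.] [143.  87.  49.]
top ring
[... 803 characters left out ...]
k_1 0.66 [276.8, 213.2, 17.6, 27.8] top 53.0 c [446. -84.] ext [39. 37.] [128. 132. 134.]
scene flask_1 0.59 [351.3, 184.5, 21.8, 33.5] top 73.0 c [431. 104.] ext [56. 54.] [128. 132. 134.]
scene pad_red 0.77 [362.9, 265.9, 38.5, 26.2] top 19.0 c [629.  82.] ext [71. 72.] [ 30.  33. 148.]
scene pad_mid_a 0.77 [324.8, 273.1, 35.6, 29.9] top 19.0 c [627.  -2.] ext [72. 70.] [231. 232. 233.]
scene pad_mid_a 0.6 [288.7, 282.3, 32.1, 29.0] top 19.0 c [627. -87.] ext [72. 70.] [232. 233. 233.]
scene ring_block 0.75 [485.3, 224.2, 33.1, 31.0] top 30.0 c [607. 375.] ext [75. 78.] [150. 170. 175.]
scene torch 0.8 [119.0, 297.5, 40.4, 88.9] top 24.0 c [ 623. -422.] ext [175.  97.] [ 79.  86. 101.]
0.7
```

```bash
python3 -c "
import cv2
i=cv2.imread('pics/top0.png')[160:345,95:500]; cv2.imwrite('pics/crop.png',cv2.resize(i,None,fx=1.95,fy=1.95,interpolation=cv2.INTER_CUBIC))"
```

```text
(no output)
```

View pics/crop.png

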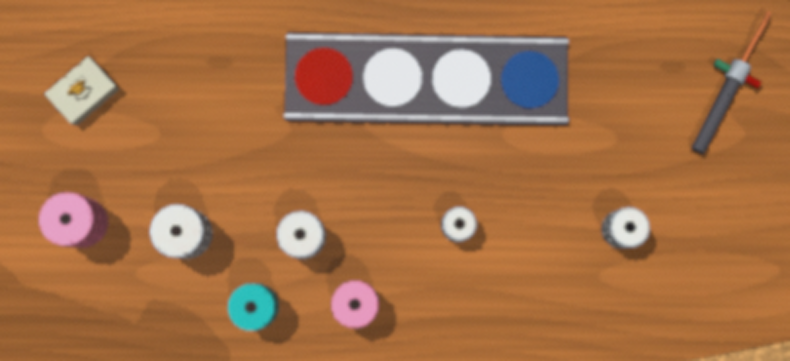

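The white-topped flasks in the top image are flask_1 at px (185,278), flask_2 (249,280), flask_4 (330,275) and flask_3 (417,277). I identified them by top diameter and height: 80, 70, 50 and 60 mm. The pink flasks (129,272) and (277,316) and the turquoise one (224,317) are look-alikes. The red pad is at px (261,199) and the blue pad at (366,201).

```bash
cat >> h.py <<'E'
F={1:(434,244.5,61,80),2:(431,102.5,54,70),3:(442.5,-286,47,60),4:(446,-84.5,40,50)}
PAD={1:(629,80.5),2:(627.5,-3.5),3:(627.5,-88.5),4:(627,-173.5)}
Q=[[0,.70710678,.70710678,0],[0,.70710678,-.70710678,0]]
SAFE=150
def quat(*pts):
    c=[]
    for q in Q:
        js=[manip.inverse_kinematics(p,q) for p in pts]
        if all(j is not None for j in js): c.append((max(abs(j[5]) for j in js),q))
    return min(c)[1]
def pick(i):
    x,y,d,h=F[i]; zg=max(.55*h-19,10)
    q=quat([x,y,SAFE],[x,y,zg],[*PAD[i],SAFE])
    manip.command_gripper(85,40)
    manip.reach([x,y,SAFE],q)
    manip.movel([x,y,zg],feed=120)
    manip.command_gripper(d-8,40)
    print(i,"width",readout.read_grip_width(),"gf",readout.read_grip_force())
    manip.movel([x,y,SAFE],feed=120)
def place(i):
    x,y=PAD[i]; d,h=F[i][2:]; zg=max(.55*h-19,10)+15
    manip.movel([x,y,SAFE],feed=180)
    manip.movel([x,y,zg+8],feed=120)
    hit=manip.movel([x,y,zg-3],feed=20,guard=6)
    print("hit",hit,"z",readout.read_ee_pos()[2]-zg,"w",readout.read_grip_width())
    manip.command_gripper(min(85,d+20)); manip.movel([x,y,SAFE],feed=150)
    print("t",readout.read_time())
E
python3 - <<'E'
from h import *
pick(1); place(1)
p=grab_frame("wrist"); cv2.imwrite("pics/w1.png",p["color"])
p=grab_frame("scene"); W=cloud(p); cv2.imwrite("pics/s1.png",cv2.resize(p["color"][140:340,100:530],None,fx=1.8,fy=1.8))
E
```

```text
1 width 60.03701061424787 gf 42.17267453670502
hit True z 0.6816147564095232 w 60.566572439949674
t 9.3667
```

View pics/s1.png

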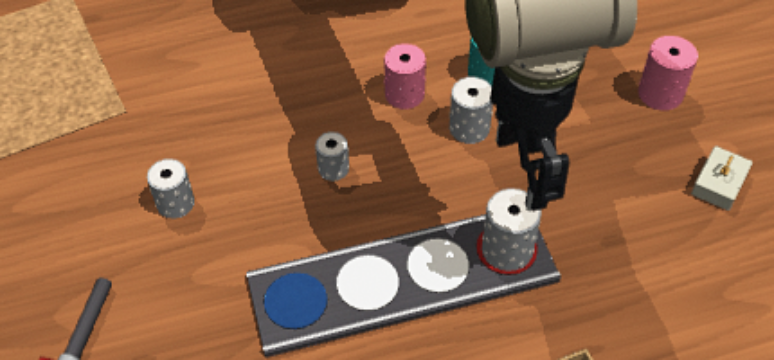

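View pics/w1.png

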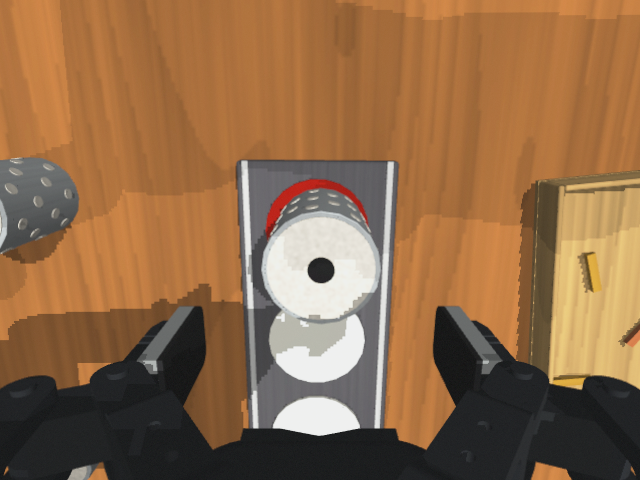

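flask_1 stands centred on the red pad: its hole is at wrist px (320,270), with an even red rim showing around the base. I'll move the other three next.

Run:
```python
from h import *
for i in (2,3,4):
    pick(i)
    if readout.read_grip_width()<F[i][2]-4: print("missed",i); break
    place(i)
manip.reach([430,250,200],readout.read_eef_rot())
for n in ("top","scene"):
    p=grab_frame(n); W=cloud(p)
    cv2.imwrite(f"pics/{n}2.png",p["color"][150:340,90:510] if n=="scene" else cv2.resize(p["color"][160:300,200:430],None,fx=3,fy=3))
    for o in outline_of(p,"flask_1"):
        w=W[o["mask"]]; w=w[~np.isnan(w[:,0])]; zt=np.percentile(w[:,2],95); t=w[w[:,2]>zt-6]
        print(n,zt.round(),((np.percentile(t[:,:2],2,0)+np.percentile(t[:,:2],98,0))/2).round())
print(readout.read_time())
```

```text
2 width 53.38134749459926 gf 41.34519696235657
hit True z 0.5390061492021587 w 53.45496338961551
t 17.5167
3 width 46.27749831297618 gf 40.999835729599
hit True z 0.49207806980248137 w 45.752836998554535
t 26.5417
4 width 38.84059618686993 gf 39.96567249298096
hit True z 0.4039066521547099 w 38.94029866701812
t 34.8917
top 75.0 [352.  37.]
top 75.0 [346. 155.]
top 100.0 [630.  79.]
top 91.0 [629.  -4.]
top 80.0 [629. -90.]
top 69.0 [ 628. -174.]
scene 74.0 [346. 158.]
scene 68.0 [ 628. -172.]
scene 78.0 [629. -87.]
scene 98.0 [630.  81.]
scene 84.0 [447. 372.]
scene 73.0 [351.  40.]
36.8083
```

View pics/top2.png

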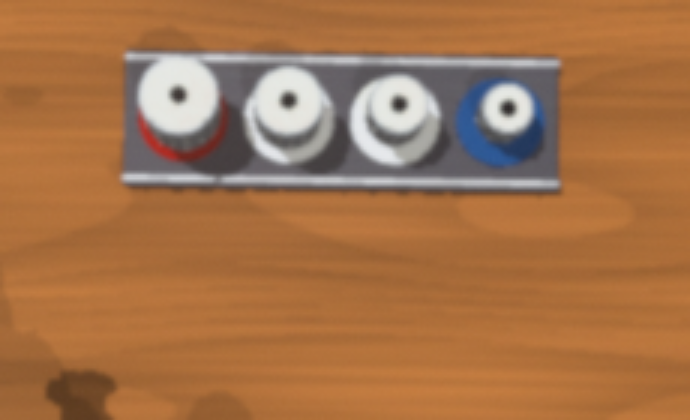

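View pics/scene2.png

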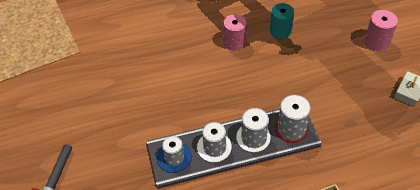

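All four flasks stand upright and in order, each within about 2 mm of its pad centre. In the top crop their holes are at px (178,95), (288,100), (399,104) and (508,108). I'm handing in now.

```bash
python3 -c "
from h import *
print(manip.hand_in())"
```

```text
the job is handed in; nothing more can be done
None
```

I handed the job in with all four flasks upright in size order from the red pad to the blue, each within about 2 mm of its pad centre by the cameras; the ring block and torch were left untouched, and no verdict came back.

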